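Hang the chime bell and hold the telescoping stand fully out

ROBOT

A 6-joint arm with a two-finger parallel gripper is mounted at the origin on the work surface. World frame = base frame: x ahead of the robot, y to its left, z up, the work surface at z = 0. Lengths are in mm, angles in rad, forces in N, time in s.
With the tool pointing down it reaches from about 350 to 775 mm from the base axis. Payload 7.3 kg.
Tool frame: the origin (TCP) lies at the very end of the fingers, on their centre line; the grasp point (between the pads) lies 19 mm behind it; z points along the fingers, y is the line along which they close (so a half turn about z gives the same grasp; the last joint's range is limited). The gripper opens to 92 mm and grips with 3 to 60 N. Pads are 19 mm wide; open, the fingers measure 130 mm over their backs; the gripper's body (75 mm by 190 mm) begins 47 mm behind the grasp point.
Start: joints at [1.003, 0.342, 1.524, -0, 1.275, -0.146], TCP at [214.925, 479.012, 226.741] pointing down, gripper open.
Joint ranges: [-2.53, 2.53], [-0.77, 2.02], [0.04, 2.7], [-1, 4.14], [0.28, 2.66], [-3.11, 3.11]. Speed limits (rad/s): [2.57, 2.57, 3.14, 3.14, 3.14, 3.14].

INTERFACE

Orientations are given as [roll, pitch, yaw] about the fixed x, y, z axes, in that order (R = Rz(yaw) Ry(pitch) Rx(roll)).
In Python, from plant import * gives the robot as it stands.
- The arm moves only by the tool arm_command, never from a script. Its arguments are lists of equal length, an entry for each row: "gripper": the finger opening in mm, from 0 to 91.8; "dp": the shift along the tool's x, y, z in units of 25 mm (1.0 is 25 mm), a list of three; "twist": the turn about the tool's z in units of 5 degrees (1.0 is 5 degrees). A call has exactly 5 rows; each row shifts and turns the commanded pose from where the row before left it, along the tool's axes as they then stand; what a row does not reach is not made up. A row lasts 1/8 s, in which the tool goes at most 62.5 mm and 10.7 degrees, less where a joint would pass 70% of its speed; a pose out of reach is approached as far as the arm can. A call is refused whole if a number of a shift passes 1 or a number of a turn 1, either way. A call with a gripper value outside its range is refused whole. The fingers move at their own pace and stop on an object; the grip force is fixed at half the most. Time passes only in rows, so rows that do not move let the fingers close, or fill a call up. It gives the time, the measured TCP pose, the force, the opening and the grip force at its end, in the units of the state.
- get_obs(): the state, without advancing time (a new reading comes with each control period).
- capture(name): name is "side" or "top" or "wrist"; returns the picture (420x560x3 uint8, red, green, blue); there is no depth.
- get_calibration(name): a dict with "mtx" (3x3 intrinsics, pixels), "position" and "attitude" of the camera in the world; the wrist camera has in their place "mount" (4x4, takes a point from camera to tool coordinates, whose origin is the TCP and whose axes are the flange's). Camera axes: x right, y down, z forward; pixel columns grow to the right and rows downward; lengths in mm; the calibration is good to about 2 mm. The wrist camera is an equidistant fisheye: a pixel r from the principal point sees the ray r / f radians off the axis. A picture is of the moment at which its call begins: read the wrist's pose just before it. get_calibration takes no time and is no camera call.
- close_job(): hands the job in; it is judged then, once.
The state is a dict: "time": time; "joint_positions": joint angles; "dq": joint speeds; "tau": joint torques, N m; "tool_pos": TCP position; "tcp_rot": TCP orientation; "contact_force": force on the tool from outside, world axes, zero at the start; "moment": the same for the moment, N m; "grip_width": finger opening in mm; "finger_force": force on a finger pad.
Only numpy, scipy, OpenCV 4.12 (cv2) and the standard library are available. Lean on these libraries where they do the work, as an engineer would, in place of code of your own. Each camera call takes 0.05 s, during which the arm holds its last target. There are 200 camera calls.

TASK

Hang the ceramic chime bell by its ring on the hook of the telescoping stand while the stand is still fully down, and let go of the bell. Then squeeze the button on the stand's head to free the catch and, keeping it squeezed, pull the head straight up past the first stop to the second stop, as far as it goes. Finish while holding it there, button still squeezed and the bell hanging freely from the hook; leave the other pieces on the shelf where they are.

Things in the scene. Friction and masses are not known exactly. Their poses are not given: they have to be found in the camera images.
- bell_ring (a point): Centre of the upright brass ring atop the loose white ceramic bell (0.2-0.4 kg); on its axis, 101 mm above its foot. z points up. The ring lies in the x-z plane (hole along y): 10 mm round bar, hole 36 mm, 56 mm wide over the outside along x, top 28 mm above this point; pinch it along x. Bell below: 77 mm high, 90 mm wide at the foot, 44 mm at 64 mm up.
- hook (a point): Low point of the stand's hook (middle of its 8 mm bar), 146 mm up with the stand down; rises with the head. The level bar runs from the head along +y, 8 mm higher, dips here 118 mm from the mast axis; its free tip ends 24 mm farther along +y, 12 mm higher. Thread a ring over the tip along -y, then lower. Hung: ring centre 14 mm below here. z points up.
- head (a point): Centre of the stand's steel head, the block pulled up; on the mast axis, 146 mm up when down. Axes as the hook's: arm leaves along +y. 34 mm along x, 26 mm along y, 44 mm high. Button on its +x side, -x side plain: a pinch along x from above squeezes the button. The stand is fixed: round foot 124 mm wide, 16 mm high; tube 32 mm thick to 118 mm.
- button_face (a point): Middle of the outer face of the brass button on the head's +x side: 12 mm along y, 30 mm high, standing 7 mm proud of the block (its face 24 mm from the mast axis) and pressed along -x until flush. Same axes as the head.
- button (a joint): How far the button is pressed in, m: 0 out, 0.007 flush with the block. The spring takes 3 N to start and 6 N to push flush. It springs out when let go. The catch is free beyond 0.0045.
- mast (a joint): How far the head is pulled up, m: 0 down, about 0.05 first stop (a catch, passed freely while the button is squeezed), 0.10 second stop, the solid end of travel. With the button out the catch blocks it at 0 and at the first stop. Nothing catches at the second stop: the head sinks if let go. Lifting takes 5 to 10 N with the bell on.
- bowl: Bystander: white ceramic bowl, 110 mm wide, 45 mm high; origin under its centre.
- bob: Bystander: brass pendulum bob lying flat, 80 mm disc, 16 mm high; origin under its centre.
- key: Bystander: crank key lying flat, about 80 mm by 60 mm, bone handle, 18 mm high; origin under the shaft's end.
- weight: Bystander: brass clock weight, 44 mm thick, 68 mm high, standing; origin under its centre.
- oil: Bystander: small amber glass jar, 36 mm thick, 70 mm high; origin under its centre.
- brush: Bystander: dusting brush 170 mm long, lying flat; origin under its middle.
There are look-alikes about, which are no part of the job. Leave any orange look-alike of the part that bears hook alone. Leave any blue look-alike of the part that bears bell_ring alone.

How it is judged (in metres and radians):
On the way, in this order (a step that is already met when the one before it is completed fails the run):
1. the bell hangs from the hook by its ring, clear of the shelf and let go, with the stand still down (distance between bell_ring and hook below 0.024 m and angle between bell_ring's own z axis and vertical below 0.35 rad and contact force between bell and the fingers below 0.1 N and contact force between bell and the arm below 0.1 N and height (world z) of bell_ring above 0.12 m and value of joint mast below 0.01 m), for 0.3 s.
2. the button is squeezed with the stand still down (value of joint button above 0.0045 m and value of joint mast below 0.015 m), for 0.1 s.
At the end, for the whole second after the job is handed in: Head within 7 mm of the second stop, gripped by the fingers (over 2 N), button in over 4.5 mm; bell hanging by its ring (ring centre within 24 mm of the hook point, tilt under 20 degrees, over 200 mm up), untouched by the robot; bystanders within 30 mm of their places (distance between bell_ring and hook below 0.024 m and angle between bell_ring's own z axis and vertical below 0.35 rad and contact force between bell and the fingers below 0.1 N and contact force between bell and the arm below 0.1 N and height (world z) of bell_ring above 0.12 m and value of joint mast above 0.093 m and value of joint button above 0.0045 m and contact force between mast and the fingers above 2 N and height (world z) of bell_ring above 0.2 m and distance of each of bowl, bob, key, weight, oil, brush from where it was at the start of the episode below 0.03 m); the arm keeps its last pose, push and grip.
It fails at once if a bystander is knocked away from its place (distance of any of bowl, bob, key, weight, oil, brush from where it was at the start of the episode above 0.05 m).
It also fails if it takes over 56 s, if anything falls off the work surface, if the arm or the gripper's body presses on something with over 40 N, if the wrist force passes 120 N, or if a joint passes its speed limit or range.

## Working session

There is one attempt and no reset: what is moved stays moved. The work goes in short steps, Python scripts to look and compute and a tool call to move; the robot and the scene stay as the last step left them, time stands still between calls to the robot, and variables do not carry over. Pictures are saved under pics/ and viewed, at most 10 in all, crops included, and the job is handed in when it is done.

Besides the shell and the picture viewer there is one more tool, called after ">>>" as a command line: name --pt "numbers of a row" for each row, then --argument value for the rest. arm_command: Moves the arm, as the interface text tells. Its arguments: {"type":"object","properties":{"gripper":{"type":"array"},"dp":{"type":"array"},"twist":{"type":"array"}},"required":["gripper","dp","twist"]}

```bash
mkdir -p pics; python3 - <<'E'
from plant import *
import cv2
print(get_obs())
for n in("side","top","wrist"):
    print(n,get_calibration(n))
    cv2.imwrite(f"pics/{n}0.png",capture(n)[:,:,::-1])
E
```

```text
{'time': 0.0, 'joint_positions': array([ 1.00298880e+00,  3.42732068e-01,  1.52505081e+00, -2.01643326e-05,
        1.27537935e+00, -1.46010993e-01]), 'dq': array([ 0.00059616,  0.00073913, -0.00117825, -0.00014991,  0.00017638,
        0.00038412]), 'tau': array([ 7.29628246e-04, -4.31230009e+01, -2.44230956e+01,  7.18849059e-02,
        5.58155472e-02, -7.97741154e-05]), 'tool_pos': array([214.69839933, 478.63418013, 226.02831698]), 'tcp_rot': array([-3.14003698e+00, -2.09284665e-04,  2.71980185e+00]), 'contact_force': array([0.20512232, 1.23658116, 0.21244392]), 'moment': array([0.08037714, 0.02157746, 0.01776021]), 'finger_force': 0.0, 'grip_width': 91.878636418276}
side {'mtx': array([[500.02271966,   0.        , 281.41152081],
       [  0.        , 500.02271966, 210.87971532],
       [  0.        ,   0.        ,   1.        ]]), 'position': array([ 438.98060086, -829.51114864, 1020.87318892]), 'attitude': array([-2.38177775,  0.01941531, -0.1569521 ])}
top {'mtx': array([[405.81653077,   0.        , 272.75605252],
       [  0.        , 405.81653077, 209.23766813],
       [  0.        ,   0.        ,   1.        ]]), 'position': array([ 510.13083717,   12.75468779, 1001.31479212]), 'attitude': array([-3.07196118e+00,  2.15001768e-03, -1.54125905e+00])}
wrist {'mtx': array([[325.1922621 ,   0.        , 281.57126064],
       [  0.        , 325.1922621 , 208.30951568],
       [  0.        ,   0.        ,   1.        ]]), 'mount': array([[ 2.53466600e-05, -9.54466997e-01, -2.98316527e-01,
         8.10997248e+01],
       [ 9.99999840e-01,  1.92581049e-04, -5.31199533e-04,
         3.96861271e-01],
       [ 5.64462533e-04, -2.98316466e-01,  9.54466850e-01,
        -1.56912000e+02],
       [ 0.00000000e+00,  0.00000000e+00,  0.00000000e+00,
         1.00000000e+00]])}
```

View pics/top0.png

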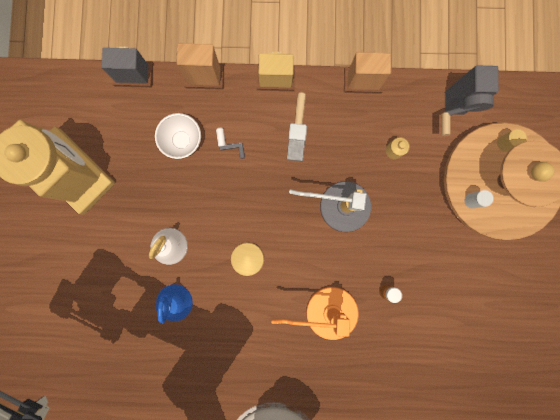

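View pics/side0.png

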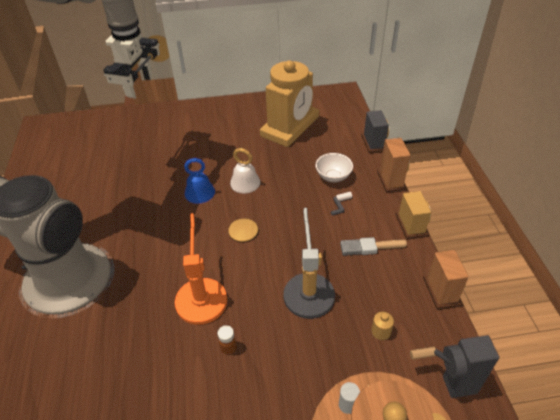

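The top view shows a white bell with a brass ring (169,246) and a blue bell (175,302). It also shows a dark-foot stand with a steel head (358,201) and hook tip (290,192), and an orange stand (335,313). The white bell and the steel/dark stand fit the description; the blue and orange ones are the look-alikes. I'll confirm in one enlarged crop.

```bash
cat > h.py <<'E'
import numpy as np, cv2
from scipy.spatial.transform import Rotation as R
from plant import *
def ray(n,uv):
    c=get_calibration(n); d=np.linalg.inv(c['mtx'])@[uv[0],uv[1],1]
    return c['position'],R.from_euler('xyz',c['attitude']).as_matrix()@d
def atz(n,uv,z):
    p,d=ray(n,uv); return p+d*(z-p[2])/d[2]
def tri(a,b):
    p,d=ray('top',a);q,e=ray('side',b)
    s=np.linalg.lstsq(np.c_[d,-e],q-p,rcond=None)[0]
    x,y=p+s[0]*d,q+s[1]*e
    return (x+y)/2,np.linalg.norm(x-y)
def proj(n,P):
    c=get_calibration(n); v=c['mtx']@(R.from_euler('xyz',c['attitude']).as_matrix().T@(np.array(P)-c['position']))
    return v[:2]/v[2]
E
python3 - <<'E'
import cv2,numpy as np
t=cv2.imread('pics/top0.png');s=cv2.imread('pics/side0.png')
f=lambda i,x,y,w,h:cv2.resize(i[y:y+h,x:x+w],(400,300),interpolation=cv2.INTER_CUBIC)
cv2.imwrite('pics/c1.png',np.vstack([np.hstack([f(t,130,210,80,60),f(t,280,170,100,75)]),np.hstack([f(s,205,140,80,60),f(s,260,200,160,120)])]))
E
```

```text
(no output)
```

View pics/c1.png

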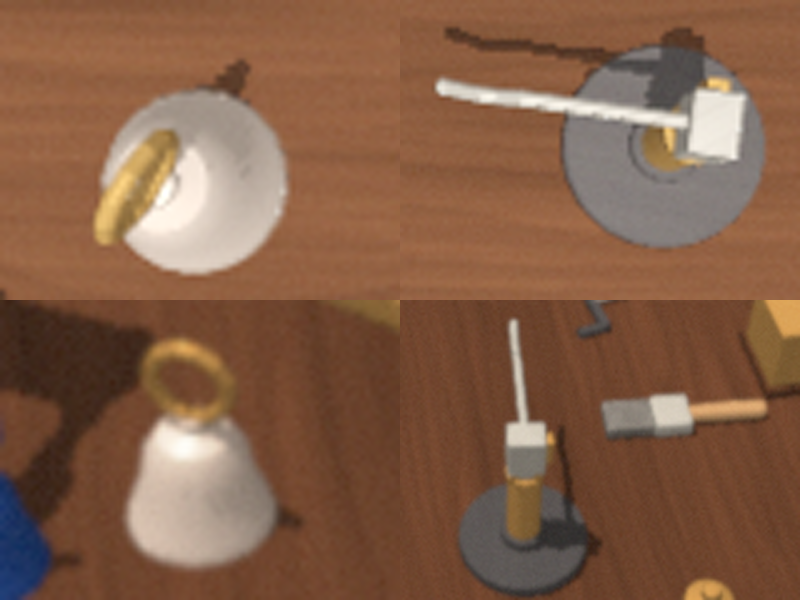

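```bash
python3 - <<'E'
from h import *
np.set_printoptions(precision=1,suppress=True)
print('ring tri',*tri((157.6,247.2),(242.6,156)))
a,b=atz('top',(151,258),101),atz('top',(163.6,236.6),101); d=b-a
print('ring',a,b,(a+b)/2,np.linalg.norm(d),np.degrees(np.arctan2(d[1],d[0])))
print('foot',atz('top',(169.2,246.4),0))
print('base',atz('top',(346,206.7),16),'head',atz('top',(359.2,201),168))
t=atz('top',(290,192),158);print('tip',t,tri((290,192),(257+48.5,206)))
print('tip side',atz('side',(260+.4*113,200+.4*22),158))
for z in [146]: print('shaft',atz('top',(280+288/4,170+121/4),154))
h=(atz('top',(346,206.7),16)+0)
v=t-h;print('arm dir',np.degrees(np.arctan2(v[1],v[0])),np.linalg.norm(v[:2]))
E
```

```text
ring tri [482.1 268.5 100.9] 1.7544506548102594
ring [457.1 281.9 101. ] [505.  256.4 101. ] [481.1 269.2 101. ] 54.27739604863438 -28.065921692797478
foot [480.8 268.8   0. ]
base [ 590.2 -161.1   16. ] head [ 590.4 -161.3  168. ]
tip [606.  -18.6 158. ] (array([606.8, -18.5, 165.7]), np.float64(3.380454574729848))
tip side [607.6 -20.2 158. ]
shaft [ 592.9 -149.1  154. ]
arm dir 83.66237972603962 143.35161951146333
```

The crop confirms both: white bell with an upright brass ring, and steel head with a brass button on its +x side. Positions agree across views: ring (481.5,269,101), ring x-axis at -28°, mast axis (590.3,-161.2), arm direction 83.7°. The hook is therefore near (603.3,-43.9,146).

```bash
cat > plan.py <<'E'
import sys; from h import *
np.set_printoptions(precision=2,suppress=True)
# plan.py x y z yaw_deg rows : straight line in tool axes
x,y,z,w,n=map(float,sys.argv[1:]); n=int(n)
o=get_obs(); p=o['tool_pos']; yaw=np.degrees(o['tcp_rot'][2])
print('t',round(o['time'],2),'now',p,'rot',np.degrees(o['tcp_rot']),'w',round(o['grip_width'],1))
dw=(w-yaw+180)%360-180; tw=round(-dw/n/5,2)
T=np.array([x,y,z])
for i in range(n):
    Rm=R.from_euler('xyz',[180,0,yaw],degrees=True).as_matrix()
    d=np.round(Rm.T@((T-p)/(n-i))/25,2); p=p+Rm@d*25; yaw-=tw*5
    print(d.tolist(),tw,end='\n' if i%5==4 else ', ')
print('end',p,yaw)
E
python3 plan.py 481.5 269 200 62 20
```

```text
t 0.15 now [214.76 478.75 226.19] rot [-179.93   -0.01  155.83] w 91.9
[-0.66, -0.16, 0.05] 0.94, [-0.67, -0.11, 0.05] 0.94, [-0.68, -0.05, 0.05] 0.94, [-0.68, 0.0, 0.05] 0.94, [-0.68, 0.06, 0.05] 0.94
[-0.67, 0.11, 0.05] 0.94, [-0.66, 0.17, 0.05] 0.94, [-0.64, 0.22, 0.05] 0.94, [-0.62, 0.27, 0.05] 0.94, [-0.6, 0.32, 0.05] 0.94
[-0.57, 0.37, 0.05] 0.94, [-0.54, 0.41, 0.06] 0.94, [-0.5, 0.46, 0.05] 0.94, [-0.46, 0.5, 0.06] 0.94, [-0.42, 0.53, 0.05] 0.94
[-0.38, 0.56, 0.06] 0.94, [-0.33, 0.59, 0.05] 0.94, [-0.28, 0.62, 0.06] 0.94, [-0.22, 0.64, 0.05] 0.94, [-0.17, 0.65, 0.06] 0.94
end [481.44 269.05 199.94] 61.83455875388934
```

>>> arm_command --gripper '[91.8,91.8,91.8,91.8,91.8]' --pt "-0.66 -0.16 0.05" --pt "-0.67 -0.11 0.05" --pt "-0.68 -0.05 0.05" --pt "-0.68 0 0.05" --pt "-0.68 0.06 0.05" --twist '[0.94,0.94,0.94,0.94,0.94]'

```text
time: 0.78
tool_pos: [282.3, 426.1, 220.2]
tcp_rot: [-3.141, 0.0, 2.307]
contact_force: [-0.0, 0.3, 0.1]
grip_width: 92.1
finger_force: 0.0
```

>>> arm_command --gripper '[91.8,91.8,91.8,91.8,91.8]' --pt "-0.67 0.11 0.05" --pt "-0.66 0.17 0.05" --pt "-0.64 0.22 0.05" --pt "-0.62 0.27 0.05" --pt "-0.6 0.32 0.05" --twist '[0.94,0.94,0.94,0.94,0.94]'

```text
time: 1.4
tool_pos: [348.9, 373.7, 213.9]
tcp_rot: [-3.141, 0.0, 1.897]
contact_force: [-0.4, 1.2, -0.6]
grip_width: 92.1
finger_force: 0.0
```

>>> arm_command --gripper '[91.8,91.8,91.8,91.8,91.8]' --pt "-0.57 0.37 0.05" --pt "-0.54 0.41 0.06" --pt "-0.5 0.46 0.05" --pt "-0.46 0.5 0.06" --pt "-0.42 0.53 0.05" --twist '[0.94,0.94,0.94,0.94,0.94]'

```text
time: 2.02
tool_pos: [415.5, 321.3, 207.2]
tcp_rot: [-3.141, 0.0, 1.487]
contact_force: [1.2, 1.0, -0.2]
grip_width: 91.9
finger_force: 0.0
```

>>> arm_command --gripper '[91.8,91.8,91.8,91.8,91.8]' --pt "-0.38 0.56 0.06" --pt "-0.33 0.59 0.05" --pt "-0.28 0.62 0.06" --pt "-0.22 0.64 0.05" --pt "-0.17 0.65 0.06" --twist '[0.94,0.94,0.94,0.94,0.94]'

```text
time: 2.65
tool_pos: [481.9, 268.9, 200.1]
tcp_rot: [-3.141, 0.0, 1.076]
contact_force: [0.5, -0.4, 0.6]
grip_width: 91.8
finger_force: 0.0
```

```bash
python3 plan.py 481.5 269 82 62 10; python3 -c "
from h import *
cv2.imwrite('pics/w1.png',capture('wrist')[:,:,::-1])"
```

```text
t 2.65 now [481.85 268.87 200.13] rot [-179.97    0.02   61.68] w 91.8
[-0.0, -0.0, 0.47] -0.01, [-0.0, -0.0, 0.47] -0.01, [-0.0, -0.0, 0.47] -0.01, [-0.0, -0.0, 0.47] -0.01, [-0.0, -0.0, 0.47] -0.01
[-0.0, -0.0, 0.48] -0.01, [-0.0, -0.0, 0.47] -0.01, [-0.0, -0.0, 0.48] -0.01, [-0.0, -0.01, 0.47] -0.01, [-0.0, -0.0, 0.48] -0.01
end [481.63 268.99  81.88] 62.175479763699
```

View pics/w1.png

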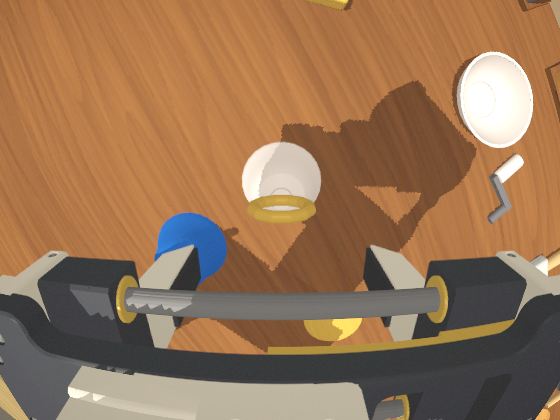

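Wrist view: ring at (281,208), centred between the fingers and aligned with them; the blue bell (192,245) is clear of the left finger. I'll go down and grip.

>>> arm_command --gripper '[91.8,91.8,91.8,91.8,91.8]' --pt "0 0 0.95" --pt "0 0 0.95" --pt "0 0 0.95" --pt "0 0 0.95" --pt "0 0 0.92" --twist '[0,0,0,0,0]'

```text
time: 3.32
tool_pos: [481.1, 269.5, 81.6]
tcp_rot: [-3.141, 0.0, 1.081]
contact_force: [0.0, -0.2, -0.1]
grip_width: 92.0
finger_force: 0.0
```

>>> arm_command --gripper '[50,50,50,50,50]' --pt "0 0 0" --pt "0 0 0" --pt "0 0 0" --pt "0 0 0" --pt "0 0 0" --twist '[0,0,0,0,0]'

```text
time: 3.95
tool_pos: [481.8, 269.5, 83.2]
tcp_rot: [3.141, -0.001, 1.079]
contact_force: [-1.2, -0.1, 4.5]
grip_width: 55.5
finger_force: 30.0
```

>>> arm_command --gripper '[50,50,50,50,50]' --pt "0 0 -0.2" --pt "0 0 -0.5" --pt "0 0 -0.7" --pt "0 0 -0.6" --pt "0 0 -0.2" --twist '[0,0,0,0,0]'

```text
time: 4.58
tool_pos: [482.1, 269.5, 138.8]
tcp_rot: [3.14, -0.002, 1.079]
contact_force: [0.2, 0.0, -3.8]
grip_width: 55.5
finger_force: 30.0
```

```bash
python3 plan.py 611.2 27.7 135 83.7 20
```

```text
t 4.58 now [482.1  269.52 138.84] rot [179.92  -0.09  61.84] w 55.5
[-0.3, 0.46, 0.01] -0.22, [-0.31, 0.45, 0.01] -0.22, [-0.32, 0.44, 0.01] -0.22, [-0.33, 0.44, 0.01] -0.22, [-0.34, 0.43, 0.01] -0.22
[-0.35, 0.42, 0.01] -0.22, [-0.36, 0.42, 0.01] -0.22, [-0.36, 0.41, 0.01] -0.22, [-0.37, 0.4, 0.01] -0.22, [-0.38, 0.4, 0.01] -0.22
[-0.39, 0.39, 0.01] -0.22, [-0.39, 0.38, 0.0] -0.22, [-0.4, 0.37, 0.01] -0.22, [-0.41, 0.37, 0.0] -0.22, [-0.41, 0.36, 0.01] -0.22
[-0.42, 0.35, 0.0] -0.22, [-0.43, 0.34, 0.01] -0.22, [-0.44, 0.34, 0.0] -0.22, [-0.44, 0.33, 0.01] -0.22, [-0.45, 0.31, 0.0] -0.22
end [611.12  27.62 135.09] 83.8366094537996
```

>>> arm_command --gripper '[50,50,50,50,50]' --pt "-0.3 0.46 0.01" --pt "-0.31 0.45 0.01" --pt "-0.32 0.44 0.01" --pt "-0.33 0.44 0.01" --pt "-0.34 0.43 0.01" --twist '[-0.22,-0.22,-0.22,-0.22,-0.22]'

```text
time: 5.2
tool_pos: [513.9, 208.5, 135.9]
tcp_rot: [-3.141, 0.0, 1.176]
contact_force: [0.2, 0.1, -3.5]
grip_width: 55.2
finger_force: 30.0
```

>>> arm_command --gripper '[50,50,50,50,50]' --pt "-0.35 0.42 0.01" --pt "-0.36 0.42 0.01" --pt "-0.36 0.41 0.01" --pt "-0.37 0.4 0.01" --pt "-0.38 0.4 0.01" --twist '[-0.22,-0.22,-0.22,-0.22,-0.22]'

```text
time: 5.82
tool_pos: [546.0, 148.0, 134.6]
tcp_rot: [-3.141, 0.0, 1.272]
contact_force: [0.1, 0.3, -3.1]
grip_width: 55.2
finger_force: 30.0
```

>>> arm_command --gripper '[50,50,50,50,50]' --pt "-0.39 0.39 0.01" --pt "-0.39 0.38 0" --pt "-0.4 0.37 0.01" --pt "-0.41 0.37 0" --pt "-0.41 0.36 0.01" --twist '[-0.22,-0.22,-0.22,-0.22,-0.22]'

```text
time: 6.45
tool_pos: [578.3, 87.6, 133.9]
tcp_rot: [-3.141, 0.0, 1.368]
contact_force: [0.4, 0.2, -3.2]
grip_width: 54.9
finger_force: 30.0
```

>>> arm_command --gripper '[50,50,50,50,50]' --pt "-0.42 0.35 0" --pt "-0.43 0.34 0.01" --pt "-0.44 0.34 0" --pt "-0.44 0.33 0.01" --pt "-0.45 0.31 0" --twist '[-0.22,-0.22,-0.22,-0.22,-0.22]'

```text
time: 7.08
tool_pos: [610.5, 27.0, 133.2]
tcp_rot: [-3.141, -0.0, 1.464]
contact_force: [0.4, 0.2, -2.9]
grip_width: 55.1
finger_force: 30.0
```

```bash
python3 plan.py 603.3 -43.9 134 83.7 10; python3 -c "
from h import *
s=capture('side')[:,:,::-1];w=capture('wrist')[:,:,::-1]
cv2.imwrite('pics/m1.png',np.hstack([cv2.resize(s[130:310,230:370],(420,540),interpolation=2),cv2.resize(w[60:360,180:380],(360,540))]))"
```

```text
t 7.08 now [610.47  26.99 133.24] rot [-179.94   -0.     83.87] w 55.1
[-0.28, 0.0, -0.0] 0.0, [-0.29, 0.0, -0.0] 0.0, [-0.28, 0.0, -0.0] 0.0, [-0.29, 0.0, -0.0] 0.0, [-0.28, 0.0, -0.01] 0.0
[-0.29, 0.0, -0.0] 0.0, [-0.28, 0.0, -0.01] 0.0, [-0.29, 0.01, -0.0] 0.0, [-0.28, 0.0, -0.01] 0.0, [-0.29, 0.01, -0.0] 0.0
end [603.35 -43.91 133.99] 83.86676854385182
```

View pics/m1.png

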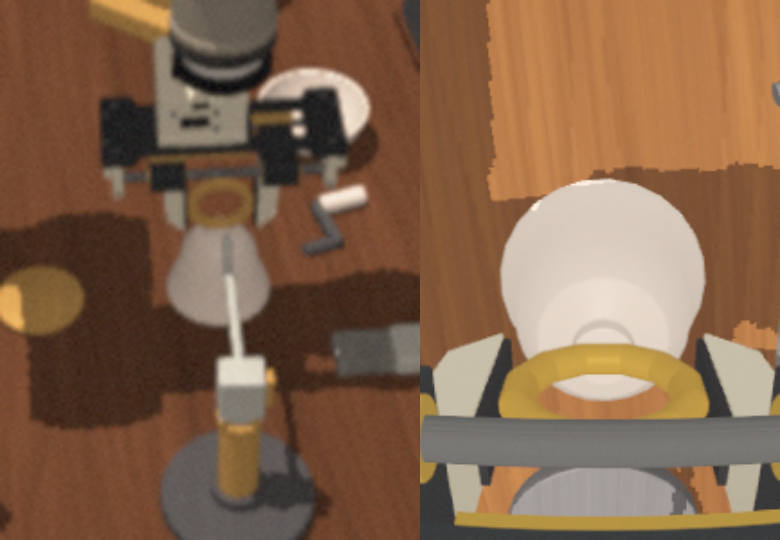

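Side crop: ring at (220,202) held upright, hook tip at (227,238) lined up with the hole. I'll thread along -y now.

>>> arm_command --gripper '[50,50,50,50,50]' --pt "-0.28 0 0" --pt "-0.28 0 0" --pt "-0.28 0 0" --pt "-0.28 0 0" --pt "-0.28 0 0" --twist '[0,0,0,0,0]'

```text
time: 7.8
tool_pos: [606.8, -7.9, 133.8]
tcp_rot: [3.141, -0.0, 1.463]
contact_force: [-0.2, 0.1, -3.5]
grip_width: 55.1
finger_force: 30.0
```

>>> arm_command --gripper '[50,50,50,50,50]' --pt "-0.28 0 0" --pt "-0.28 0 0" --pt "-0.29 0 0" --pt "-0.29 0 0" --pt "-0.29 0 0" --twist '[0,0,0,0,0]'

```text
time: 8.43
tool_pos: [603.0, -43.4, 133.7]
tcp_rot: [3.142, -0.0, 1.463]
contact_force: [-0.3, -0.2, -3.5]
grip_width: 54.9
finger_force: 30.0
```

```bash
python3 -c "
from h import *
o=get_obs();print(o['tool_pos'],o['contact_force'])
s=capture('side')[:,:,::-1];w=capture('top')[:,:,::-1]
cv2.imwrite('pics/m2.png',np.hstack([cv2.resize(s[170:290,250:350],(400,480),interpolation=2),cv2.resize(w[150:246,270:350],(400,480),interpolation=2)]))"
```

```text
[602.97699953 -43.40612123 133.70231753] [-0.32494864 -0.22175802 -3.49665023]
```

View pics/m2.png

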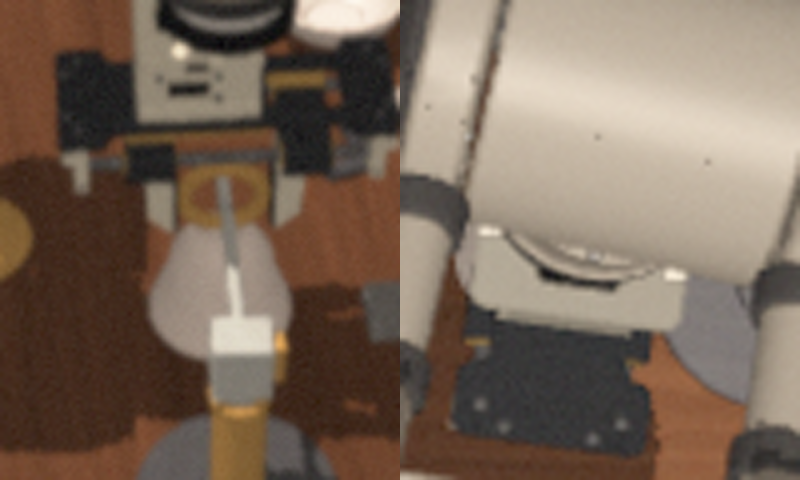

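Left crop: the bar crosses in front of the ring's lower edge (235,230) and its end sits inside the hole (222,180), so the ring is threaded with no contact force. I'll lower it.

>>> arm_command --gripper '[50,50,50,50,50]' --pt "0 0 0.2" --pt "0 0 0.2" --pt "0 0 0.18" --pt "0 0 0.1" --pt "0 0 0.06" --twist '[0,0,0,0,0]'

```text
time: 9.15
tool_pos: [603.0, -42.8, 115.0]
tcp_rot: [-3.141, -0.0, 1.463]
contact_force: [0.4, 0.7, -2.5]
grip_width: 55.3
finger_force: 30.0
```

>>> arm_command --gripper '[50,50,50,50,50]' --pt "0 0 0.04" --pt "0 0 0.04" --pt "0 0 0.04" --pt "0 0 0" --pt "0 0 0" --twist '[0,0,0,0,0]'

```text
time: 9.78
tool_pos: [603.3, -43.0, 113.2]
tcp_rot: [3.14, 0.0, 1.463]
contact_force: [-2.3, 0.9, 5.6]
grip_width: 55.2
finger_force: 30.0
```

The force changed sign, so the ring now rests on the hook. I'll release.

>>> arm_command --gripper '[60,65,75,85,91.8]' --pt "0 0 0" --pt "0 0 0" --pt "0 0 0" --pt "0 0 0" --pt "0 0 0" --twist '[0,0,0,0,0]'

```text
time: 10.4
tool_pos: [603.0, -42.9, 112.1]
tcp_rot: [-3.142, -0.0, 1.463]
contact_force: [0.4, -0.6, 0.3]
grip_width: 89.2
finger_force: 0.0
```

>>> arm_command --gripper '[91.8,91.8,91.8,91.8,91.8]' --pt "0 0 0" --pt "0 0 0" --pt "0 0 -0.2" --pt "0 0 -0.6" --pt "0 0 -0.9" --twist '[0,0,0,0,0]'

```text
time: 11.02
tool_pos: [602.9, -42.9, 155.7]
tcp_rot: [-3.141, -0.0, 1.463]
contact_force: [0.2, 0.3, -0.0]
grip_width: 91.6
finger_force: 0.0
```

>>> arm_command --gripper '[91.8,91.8,91.8,91.8,91.8]' --pt "0 0 -0.9" --pt "0 0 -0.9" --pt "0 0 -0.4" --pt "0 0 0" --pt "0 0 0" --twist '[0,0,0,0,0]'

```text
time: 11.65
tool_pos: [602.6, -42.9, 208.9]
tcp_rot: [-3.14, -0.0, 1.463]
contact_force: [-0.6, 0.4, -0.4]
grip_width: 91.9
finger_force: 0.0
```

```bash
python3 plan.py 590.5 -161.2 190 83.7 10; python3 -c "
from h import *
s=capture('side')[:,:,::-1];w=capture('wrist')[:,:,::-1]
cv2.imwrite('pics/m3.png',np.hstack([cv2.resize(s[150:300,240:365],(400,480),interpolation=2),cv2.resize(w[60:420,130:430],(400,480))]))"
```

```text
t 11.65 now [602.56 -42.86 208.86] rot [-179.91   -0.01   83.83] w 91.9
[-0.48, 0.0, 0.08] 0.0, [-0.48, 0.0, 0.07] 0.0, [-0.47, 0.0, 0.08] 0.0, [-0.48, 0.0, 0.07] 0.0, [-0.47, 0.0, 0.08] 0.0
[-0.48, 0.01, 0.07] 0.0, [-0.47, 0.0, 0.08] 0.0, [-0.48, 0.01, 0.07] 0.0, [-0.47, 0.0, 0.08] 0.0, [-0.48, 0.01, 0.07] 0.0
end [ 590.52 -161.25  190.11] 83.83279349261434
```

View pics/m3.png

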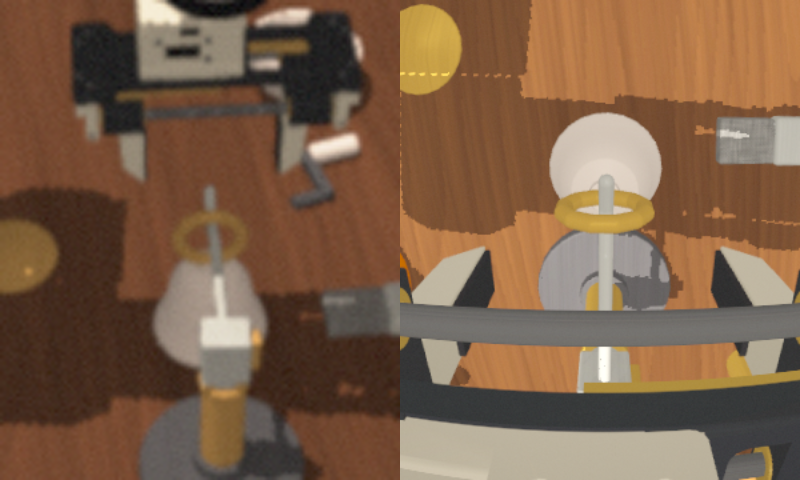

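The bell hangs on the hook: the ring (605,212 in the wrist view) has the bar through it and hangs upright. I'll move above the head at the same height, then descend.

>>> arm_command --gripper '[91.8,91.8,91.8,91.8,91.8]' --pt "-0.48 0 0" --pt "-0.48 0 0" --pt "-0.48 0 0" --pt "-0.48 0 0" --pt "-0.48 0 0" --twist '[0,0,0,0,0]'

```text
time: 12.38
tool_pos: [596.5, -103.6, 209.8]
tcp_rot: [3.141, -0.0, 1.463]
contact_force: [0.3, 0.8, 0.4]
grip_width: 92.1
finger_force: 0.0
```

>>> arm_command --gripper '[91.8,91.8,91.8,91.8,91.8]' --pt "-0.48 0 0" --pt "-0.48 0 0" --pt "-0.48 0 0" --pt "-0.48 0.02 0" --pt "-0.45 0.02 0" --twist '[0,0,0,0,0]'

```text
time: 13.0
tool_pos: [591.1, -162.4, 209.7]
tcp_rot: [3.142, -0.0, 1.463]
contact_force: [-0.1, 0.3, 1.4]
grip_width: 92.1
finger_force: 0.0
```

```bash
python3 plan.py 590.5 -161.2 127 83.7 5; python3 -c "
from h import *
w=capture('wrist')[:,:,::-1]
cv2.imwrite('pics/m4.png',w)"
```

```text
t 13.0 now [ 591.13 -162.41  209.7 ] rot [180.    -0.01  83.83] w 92.1
[0.01, -0.01, 0.66] 0.01, [0.01, -0.01, 0.66] 0.01, [0.01, -0.0, 0.66] 0.01, [0.01, -0.01, 0.66] 0.01, [0.01, -0.0, 0.67] 0.01
end [ 590.52 -161.09  126.95] 83.58070197185043
```

View pics/m4.png

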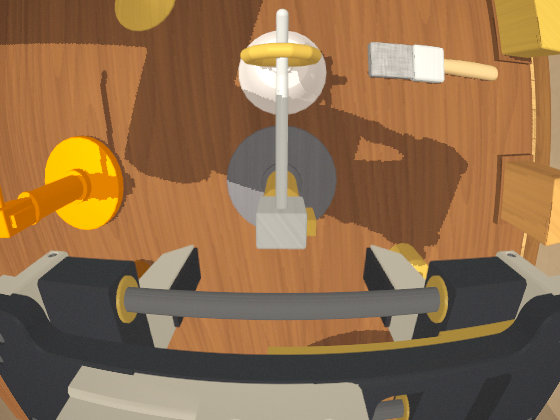

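Wrist view: the head (281,222) is centred and aligned between the fingers with the button on the right (311,220); the bell is clear ahead. Descending.

>>> arm_command --gripper '[91.8,91.8,91.8,91.8,91.8]' --pt "0.01 0 0.66" --pt "0.01 0 0.66" --pt "0.01 0 0.66" --pt "0.01 0 0.66" --pt "0.01 0 0.66" --twist '[0,0,0,0,0]'

```text
time: 13.68
tool_pos: [591.3, -160.2, 126.0]
tcp_rot: [-3.141, -0.0, 1.463]
contact_force: [-0.5, -0.3, -0.2]
grip_width: 91.8
finger_force: 0.0
```

>>> arm_command --gripper '[60,45,30,30,30]' --pt "0 0 0" --pt "0 0 0" --pt "0 0 0" --pt "0 0 0" --pt "0 0 0" --twist '[0,0,0,0,0]'

```text
time: 14.3
tool_pos: [591.5, -160.4, 127.6]
tcp_rot: [3.141, 0.0, 1.463]
contact_force: [2.7, 0.0, 0.4]
grip_width: 46.2
finger_force: 1.5
```

>>> arm_command --gripper '[25,25,25,25,25]' --pt "0 0 0" --pt "0 0 0" --pt "0 0 0" --pt "0 0 0" --pt "0 0 0" --twist '[0,0,0,0,0]'

```text
time: 14.92
tool_pos: [590.9, -160.3, 127.5]
tcp_rot: [-3.141, -0.0, 1.463]
contact_force: [-4.5, 0.5, 4.7]
grip_width: 33.7
finger_force: 30.0
```

The opening is 33.7 mm, so the button is flush. I'll pull up smoothly.

>>> arm_command --gripper '[25,25,25,25,25]' --pt "0 0 -0.05" --pt "0 0 -0.1" --pt "0 0 -0.2" --pt "0 0 -0.25" --pt "0 0 -0.25" --twist '[0,0,0,0,0]'

```text
time: 15.55
tool_pos: [590.9, -160.3, 148.6]
tcp_rot: [-3.14, -0.0, 1.463]
contact_force: [-1.6, -1.2, -8.9]
grip_width: 34.0
finger_force: 30.0
```

>>> arm_command --gripper '[25,25,25,25,25]' --pt "0 0 -0.25" --pt "0 0 -0.25" --pt "0 0 -0.25" --pt "0 0 -0.25" --pt "0 0 -0.25" --twist '[0,0,0,0,0]'

```text
time: 16.18
tool_pos: [590.9, -160.3, 180.0]
tcp_rot: [-3.141, -0.0, 1.463]
contact_force: [-5.1, -0.4, -8.5]
grip_width: 33.8
finger_force: 30.0
```

>>> arm_command --gripper '[25,25,25,25,25]' --pt "0 0 -0.25" --pt "0 0 -0.25" --pt "0 0 -0.25" --pt "0 0 -0.25" --pt "0 0 -0.25" --twist '[0,0,0,0,0]'

```text
time: 16.8
tool_pos: [590.9, -160.3, 211.2]
tcp_rot: [-3.141, -0.0, 1.463]
contact_force: [-3.7, -1.5, -9.0]
grip_width: 33.6
finger_force: 30.0
```

>>> arm_command --gripper '[25,25,25,25,25]' --pt "0 0 -0.2" --pt "0 0 -0.15" --pt "0 0 -0.12" --pt "0 0 -0.08" --pt "0 0 -0.06" --twist '[0,0,0,0,0]'

```text
time: 17.42
tool_pos: [590.9, -160.3, 226.6]
tcp_rot: [-3.141, -0.0, 1.463]
contact_force: [-5.2, -0.9, -8.1]
grip_width: 33.5
finger_force: 30.0
```

>>> arm_command --gripper '[25,25,25,25,25]' --pt "0 0 -0.04" --pt "0 0 0" --pt "0 0 0" --pt "0 0 0" --pt "0 0 0" --twist '[0,0,0,0,0]'

```text
time: 18.05
tool_pos: [590.9, -160.3, 227.5]
tcp_rot: [-3.141, -0.0, 1.463]
contact_force: [-5.2, -1.3, -7.6]
grip_width: 33.5
finger_force: 30.0
```

```bash
python3 -c "
from h import *
s=capture('side')[:,:,::-1];w=capture('wrist')[:,:,::-1]
cv2.imwrite('pics/m5.png',np.hstack([cv2.resize(s[110:300,230:380],(380,480),interpolation=2),cv2.resize(w[:300,150:400],(400,480))]))"
```

```text
(no output)
```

View pics/m5.png

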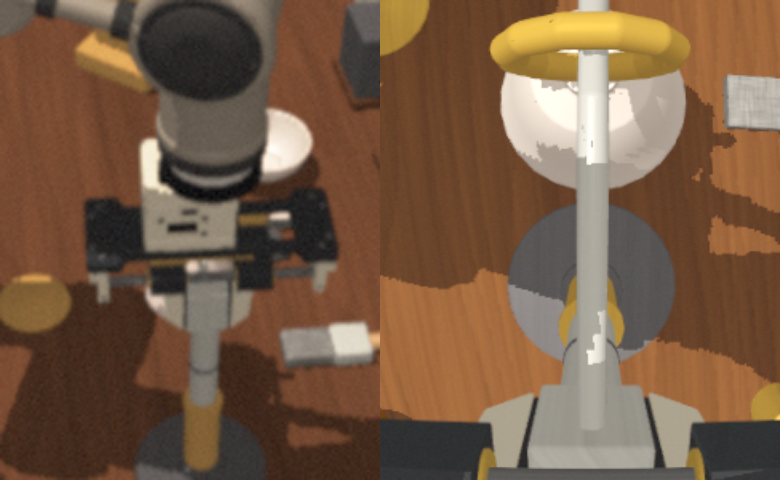

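The bell hangs freely and the head is up about 100 mm. I'll nudge it up to feel the solid stop.

>>> arm_command --gripper '[25,25,25,25,25]' --pt "0 0 -0.04" --pt "0 0 -0.02" --pt "0 0 0" --pt "0 0 0" --pt "0 0 0" --twist '[0,0,0,0,0]'

```text
time: 18.77
tool_pos: [590.9, -160.3, 227.6]
tcp_rot: [-3.14, -0.001, 1.463]
contact_force: [-3.9, -1.7, -22.9]
grip_width: 34.1
finger_force: 30.0
```

Force rose to 23 N with no further travel, so it is at the solid stop. I'll let it settle, then hand in.

>>> arm_command --gripper '[25,25,25,25,25]' --pt "0 0 0.02" --pt "0 0 0" --pt "0 0 0" --pt "0 0 0" --pt "0 0 0" --twist '[0,0,0,0,0]'

```text
time: 19.4
tool_pos: [590.9, -160.3, 227.6]
tcp_rot: [-3.14, -0.0, 1.463]
contact_force: [-4.8, -2.5, -21.0]
grip_width: 33.9
finger_force: 30.0
```

```bash
python3 -c "
from plant import *
o=get_obs();print(o['tool_pos'],o['contact_force'],o['grip_width'],o['finger_force'])
print(close_job())"
```

```text
[ 590.89089246 -160.27582258  227.59180594] [ -4.75192483  -2.54243344 -20.95164239] 33.91534389020098 29.98510994017124
the job is handed in; nothing more can be done
None
```

The job is handed in (no verdict came back): the bell hangs freely on the hook and the head is held at the second stop, about 100 mm up, with the button squeezed flush, at 19.4 s of the 56 s allowed.

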